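# Sweep black stones off the sorting board into the blue tray

## Robot

A 6-joint arm with a two-finger parallel gripper is mounted at the origin on the work surface. World frame = base frame: x ahead of the robot, y to its left, z up, the work surface at z = 0. Lengths are in m, angles in rad, forces in N, time in s.
With the tool pointing down it reaches from about 0.25 to 0.775 m from the base axis. Payload 4 kg.
Tool frame: the origin (TCP) lies midway between the tips of the shut fingers; the grasp point (between the pads) lies 19 mm behind it (grip_point_offset is the distance from the TCP to the grasp point, in m); z points along the fingers, y is the line along which they close (so a half turn about z gives the same grasp; the last joint's range is limited). The gripper opens to 94 mm and grips with 3 to 60 N. Pads are 16 mm wide; open, the fingers measure 119 mm over their backs; the gripper's body (75 mm by 177 mm) begins 78 mm behind the grasp point.
Start: joints at [1.228, 0.087, 1.371, -0, 1.684, -0.103], TCP at [0.131, 0.534, 0.206] pointing down, gripper open.
Joint ranges: [-3.1, 3.1], [-0.76, 2.03], [0.27, 2.55], [-1.08, 4.22], [0.17, 2.65], [-2.57, 2.57]. Speed limits (rad/s): [2.79, 2.79, 3.14, 3.14, 3.14, 3.14].

## Interface

Orientations are given as [roll, pitch, yaw] about the fixed x, y, z axes, in that order (R = Rz(yaw) Ry(pitch) Rx(roll)).
In Python, from bench import * gives the robot as it stands.
- The arm moves only by the tool carry_out, never from a script. Its argument "commands" is a list of rows, each a list of 6 numbers: the shift along the tool's x, y, z in m, then the turn, a rotation vector about the tool's x, y, z in rad. In form: [[tx, ty, tz, rx, ry, rz], ...]. A call has exactly 5 rows; each row is the pose to reach, as a shift and turn from the pose commanded when the call began, along the tool's axes at that moment; what a row does not reach only later rows make up. A row lasts 1/10 s, in which the tool goes at most 50 mm and 8.59 degrees, less where a joint would pass 70% of its speed; a pose out of reach is approached as far as the arm can. A call with a gripper value outside its range is refused whole. "jaw" is the opening, from 0 (shut) to 1 (fully open), set as the call begins (left out, the last holds). The fingers move at their own pace and stop on an object; the grip force is fixed at half the most. Time passes only in rows, so rows that repeat a pose let the fingers close, or fill a call up. It gives the time, the measured TCP pose, the force, the opening and the grip force at its end, in the units of the state.
- get_obs(): the state, without advancing time (a new reading comes with each control period).
- snapshot(name): name is "side" or "top"; returns a dict with "img" (420x560x3 uint8, red, green, blue), "range_z" (420x560 float32, m along the optical axis (not along the pixel's ray), 0 where there is no reading), "fx", "fy", "cx", "cy" (pixels), "R" (3x3) and "t" (3): a world point X has camera coordinates R X + t. Camera axes: x right, y down, z forward; pixel columns grow to the right and rows downward; lengths in m; the calibration is good to about 2 mm. A picture is of the moment at which its call begins.
- close_job(): hands the job in; it is judged then, once.
The state is a dict: "time": time; "joint_positions": joint angles; "qvel": joint speeds; "joint_torque": joint torques, N m; "tool_pos": TCP position; "ee_rot": TCP orientation; "wrist_force": force on the tool from outside, world axes, zero at the start; "wrist_torque": the same for the moment, N m; "width": finger opening in m; "finger_force": force on a finger pad.
Only numpy, scipy, OpenCV 4.12 (cv2) and the standard library are available. Lean on these libraries where they do the work, as an engineer would, in place of code of your own. Each camera call takes 0.05 s, during which the arm holds its last target. There are 200 camera calls.

## Task

Clear the jeweller's sorting board: with the fingertips, sweep the three black stones across the board and over its edge so that all of them lie in the blue tray beside it. Only push them, do not lift any, and leave the shell, the star charm and the goblet where they are.

Things in the scene. Friction and masses are not known exactly. Their poses are not given: they have to be found in the camera images.
- board: fixed grey sorting board, 280 mm (its x) by 250 mm (its y), flat top 30 mm above the table; origin at the centre of its underside. Wooden lips 4 mm wide stand 5 mm above the top on its near and far (-x, +x) edges; its +y and -y edges are open, a tray along each. Stones lie on the near two thirds, shell and star on the far strip (own x +85 to +105 mm)
- tray_blue: fixed empty blue tray, light blue inside, 280 mm (its x) by 100 mm (its y), 26 mm high, walls and floor 4 mm thick; origin at the centre of its underside, axes parallel to the board's. It stands 2 mm from the board's left or right open edge (the side varies), rim 4 mm below the board's top, so a stone pushed over that edge drops in
- tray_white: fixed white open tray of the same size and shape, holding white chips, along the board's other open edge; not for the stones
- stone0: black polished stone, a faceted disc about 23 mm across and 12 mm high, 10 to 20 g, lying loose on the board; origin at the centre of its underside, z up at the start
- stone1: black polished stone, a faceted disc about 23 mm across and 12 mm high, 10 to 20 g, lying loose on the board; origin at the centre of its underside, z up at the start
- stone2: black polished stone, a faceted disc about 23 mm across and 12 mm high, 10 to 20 g, lying loose on the board; origin at the centre of its underside, z up at the start
- shell: loose white round shell, 28 mm across, 9 mm high, on the far strip of the board; origin at the centre of its underside
- star: loose brass five-pointed star charm, 38 mm across, 6 mm high, on the far strip of the board; origin at the centre of its underside
- goblet: loose rose-red goblet, 140 mm tall, 76 mm across, standing on the table beyond the tray on the robot's left; origin at the centre of its foot
- hexpot: fixed white hexagonal pot of black chips, 124 mm across, 52 mm high, on the table beyond the tray on the robot's right; origin at the centre of its underside

How it is judged:
By the outcome, as a careful person would: the job done as asked, in the order asked, and still so for the second after the job is handed in, with the robot touching nothing.
It also fails if it takes over 51 s, if anything falls off the work surface, if the arm or the gripper's body presses on something with over 40 N, if the wrist force passes 120 N, or if a joint passes its speed limit or range.

## Working session

There is one attempt and no reset: what is moved stays moved. The work goes in short steps, Python scripts to look and compute and a tool call to move; the robot and the scene stay as the last step left them, time stands still between calls to the robot, and variables do not carry over. Pictures are saved under pics/ and viewed, at most 10 in all, crops included, and the job is handed in when it is done.

Besides the shell and the picture viewer there is one more tool, called after "Call:" in YAML: its name, and indented under it one key for each argument. carry_out: Moves the arm, as the interface text tells. Its arguments: {"type":"object","properties":{"commands":{"type":"array","items":{"type":"array","items":{"type":"number"}}},"jaw":{"type":"number"}},"required":["commands"]}

```bash
mkdir -p pics; cat > h.py <<'E'
from bench import *
import numpy as np, cv2
def save(s,n): cv2.imwrite(f'pics/{n}.png',s['img'][:,:,::-1])
def ray(s,u,v,z):
    d=s['R'].T@np.array([(u-s['cx'])/s['fx'],(v-s['cy'])/s['fy'],1]); o=-s['R'].T@s['t']
    return o+d*(z-o[2])/d[2]
def pts(s):
    v,u=np.mgrid[:420,:560]; Z=s['range_z']
    P=np.stack([(u-s['cx'])/s['fx']*Z,(v-s['cy'])/s['fy']*Z,Z],-1)
    return (P-s['t'])@s['R']
E
python3 - <<'E'
from h import *
t=snapshot('top'); s=snapshot('side'); save(t,'t0'); save(s,'s0')
o=get_obs(); print(o['time'],o['tool_pos'],o['ee_rot'],o['width'])
P=pts(t); I=t['img'].astype(int)
m=((I.max(2)<60)&(P[...,2]>0.03)&(P[...,2]<.06)).astype(np.uint8)
n,l,st,c=cv2.connectedComponentsWithStats(m)
for i in range(1,n):
    if st[i,4]>20: print(c[i],st[i],P[l==i].mean(0).round(4),ray(t,*c[i],.042).round(4))
E
```

```text
0.1 [0.13046941 0.53380086 0.20442681] [-3.13962872e+00 -1.70183049e-04  2.90182102e+00] 0.09361721794431925
[455.74387352 193.6798419 ] [ 434  174   42   41 1265] [ 0.6452 -0.4389  0.0493] [ 0.6467 -0.4421  0.042 ]
[262.        208.7816092] [257 204  13  11  87] [0.6068 0.0197 0.0384] [0.6062 0.0196 0.042 ]
[263.94117647 227.48235294] [258 223  14  10  85] [0.5621 0.0145 0.0388] [0.5617 0.0144 0.042 ]
[241.87179487 245.28205128] [237 240  13  11  78] [0.5198 0.0654 0.0396] [0.5196 0.0652 0.042 ]
```

View pics/t0.png

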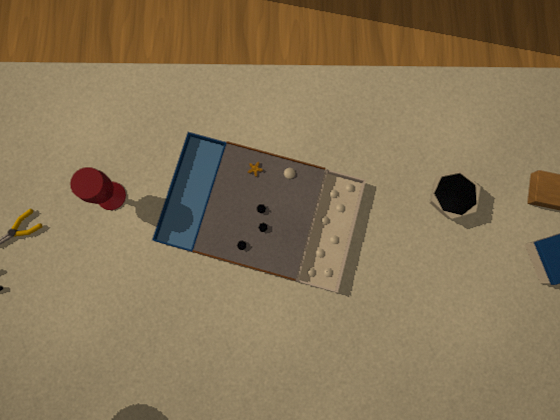

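View pics/s0.png

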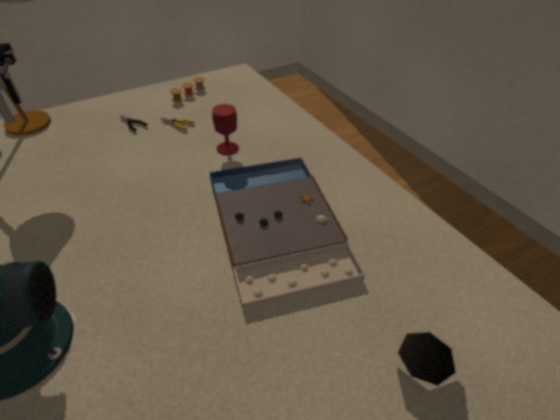

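The top view shows the blue tray at left (~190,190), the robot's left (+y), with the white tray at right. The stones are at (262,209), (264,227) and (242,245), the star at (256,169) and the shell at (290,173). The side view agrees. Next I get the board frame.

```bash
python3 - <<'E'
from h import *
t=snapshot('top'); P=pts(t); hsv=cv2.cvtColor(t['img'],cv2.COLOR_RGB2HSV)
H,S,V=[hsv[...,i].astype(int) for i in range(3)]
m=((H>95)&(H<125)&(S>70)).astype(np.uint8); n,l,st,c=cv2.connectedComponentsWithStats(m)
X=P[...,0];Y=P[...,1]
k=max((i for i in range(1,n) if c[i][0]<350),key=lambda i:st[i,4])
v,u=np.nonzero(l==k)
W=np.array([ray(t,a,b,.026)[:2] for a,b in zip(u,v)])*1000
r=cv2.minAreaRect(W.astype(np.float32)); print('tray',r)
b=cv2.boxPoints(r); e=b-np.roll(b,1,0); L=e[np.argmax(np.hypot(*e.T))]; L=L*np.sign(L[0]); yaw=np.arctan2(L[1],L[0]); print('yaw',yaw)
ex=np.array([np.cos(yaw),np.sin(yaw)]); ey=np.array([-ex[1],ex[0]])
cb=np.array(r[0])/1000-ey*(.05+.002+.125); print('board c',cb)
g=(abs(P[...,2]-.03)<.003)&(S<60)&(np.hypot(X-cb[0],Y-cb[1])<.16)
q=(P[g][:,:2]-cb)@np.stack([ex,ey],1); print('board top extents',np.percentile(q,[.5,99.5],axis=0))
for p in [(262,208.8),(263.9,227.5),(241.9,245.3)]:
    w=ray(t,*p,.040)[:2]; print('stone',w,(w-cb)@ex,(w-cb)@ey)
for nm,p in (('star',(256,169)),('shell',(290,173))):
    w=ray(t,*p,.036)[:2]; print(nm,w,(w-cb)@ex,(w-cb)@ey)
gm=((H<8)|(H>170))&(S>120)&(P[...,2]>.1); print('goblet',np.median(P[gm],0))
from scipy.spatial.transform import Rotation as R
o=get_obs(); A=R.from_euler('xyz',o['ee_rot']).as_matrix(); print(o['tool_pos'],A.round(4))
E
```

```text
tray ((653.3967895507812, 195.57119750976562), (98.85444641113281, 278.43548583984375), 74.82867431640625)
yaw -0.2647896
board c [0.60707479 0.02474008]
board top extents [[-0.1325453  -0.12168795]
 [ 0.13323635  0.12567233]]
stone [0.60648205 0.01962593] 0.0007663200874352542 -0.005091037324820429
stone [0.56193319 0.01454311] -0.04089969065171718 -0.021655419968509636
stone [0.51971764 0.06527301] -0.09492025437547497 0.01625834319192713
star [0.70463608 0.03560931] 0.0913165000200677 0.03602280610595436
shell [ 0.69543847 -0.04657691] 0.1039480845701553 -0.0457061013989814
goblet [0.63953487 0.38613663 0.13950947]
[0.13049323 0.53385997 0.20457669] [[-9.714e-01  2.375e-01 -6.000e-04]
 [ 2.375e-01  9.714e-01 -1.600e-03]
 [ 2.000e-04 -1.700e-03 -1.000e+00]]
```

Call:
carry_out:
  commands:
    - [-0.035, -0.03, 0, 0, 0, 0.12]
    - [-0.07, -0.06, 0, 0, 0, 0.24]
    - [-0.105, -0.09, 0, 0, 0, 0.36]
    - [-0.14, -0.12, 0, 0, 0, 0.48]
    - [-0.175, -0.15, 0, 0, 0, 0.6]
  jaw: 0.15

```text
time: 0.65
tool_pos: [0.2655, 0.3453, 0.2052]
ee_rot: [-3.141, 0.0, 2.298]
wrist_force: [0.9, 0.3, 0.2]
width: 0.0578
finger_force: 0.0
```

```bash
cat >> h.py <<'E'
from scipy.spatial.transform import Rotation as Rn
cb=np.array([.6071,.0247]); yaw=-.2648
ex=np.array([np.cos(yaw),np.sin(yaw)]); ey=np.array([-ex[1],ex[0]])
def go(bx,by,z):
    o=get_obs(); A=Rn.from_euler('xyz',o['ee_rot']).as_matrix()
    p=np.append(cb+bx*ex+by*ey,z); T=np.stack([np.append(ey,0),np.append(ex,0),[0,0,-1]],1)
    q=o['tool_pos'][:2]-cb
    print('t',o['time'],'board',(q@ex).round(4),(q@ey).round(4),np.round(o['tool_pos'],4),'w',o['width'],'F',o['wrist_force'],'j',np.round(o['joint_positions'],2))
    print('shift',(A.T@(p-o['tool_pos'])).round(4),'turn',Rn.from_matrix(A.T@T).as_rotvec().round(4))
E
python3 -c "
from h import *
go(-.095,-.03,.2)"
```

```text
t 0.65 board -0.4136 0.2201 [0.2655 0.3453 0.2052] w 0.05775565845978938 F [0.88961897 0.3016393  0.21262745] j [ 0.79 -0.17  1.62 -0.    1.69  0.06]
shift [-0.4035 -0.0349  0.0052] turn [-0.000e+00  2.000e-04  9.916e-01]
```

Call:
carry_out:
  commands:
    - [-0.04, -0.004, 0, 0, 0, 0.11]
    - [-0.08, -0.008, 0, 0, 0, 0.22]
    - [-0.12, -0.012, 0, 0, 0, 0.33]
    - [-0.16, -0.016, 0, 0, 0, 0.44]
    - [-0.2, -0.018, 0, 0, 0, 0.55]

```text
time: 1.15
tool_pos: [0.3856, 0.1845, 0.2054]
ee_rot: [3.141, -0.0, 1.747]
wrist_force: [1.1, 0.4, 1.2]
width: 0.0172
finger_force: 0.0
```

```bash
python3 -c "
from h import *
go(-.095,-.03,.1)"
```

```text
t 1.15 board -0.2556 0.0963 [0.3856 0.1845 0.2054] w 0.017186253117076673 F [1.10069447 0.40879923 1.20686356] j [ 0.31 -0.19  1.64  0.    1.7   0.14]
shift [-0.1828  0.0913  0.1054] turn [ 1.000e-04 -2.000e-04  4.411e-01]
```

Call:
carry_out:
  commands:
    - [-0.037, 0.018, 0.01, 0, 0, 0.09]
    - [-0.074, 0.036, 0.02, 0, 0, 0.18]
    - [-0.11, 0.055, 0.04, 0, 0, 0.27]
    - [-0.147, 0.073, 0.06, 0, 0, 0.36]
    - [-0.183, 0.091, 0.09, 0, 0, 0.441]

```text
time: 1.65
tool_pos: [0.5093, 0.0209, 0.1161]
ee_rot: [3.138, -0.001, 1.307]
wrist_force: [0.1, 1.0, 0.3]
width: 0.014
finger_force: 0.0
```

```bash
python3 - <<'E'
from h import *
go(-.095,-.03,.036)
s=snapshot('side'); save(s,'s1'); t=snapshot('top'); save(t,'t1')
cv2.imwrite('pics/m1.png',np.hstack([cv2.resize(s['img'][120:330,140:420],(400,300)),cv2.resize(t['img'][120:330,120:400],(400,300))])[:,:,::-1])
E
```

```text
t 1.65 board -0.0934 -0.0293 [0.5093 0.0209 0.1161] w 0.013955881092414775 F [0.12158816 1.02374403 0.25504241] j [-0.07  0.03  1.61  0.    1.5   0.19]
shift [-0.0008 -0.0019  0.0801] turn [ 0.0034 -0.0009  0.0008]
```

View pics/m1.png

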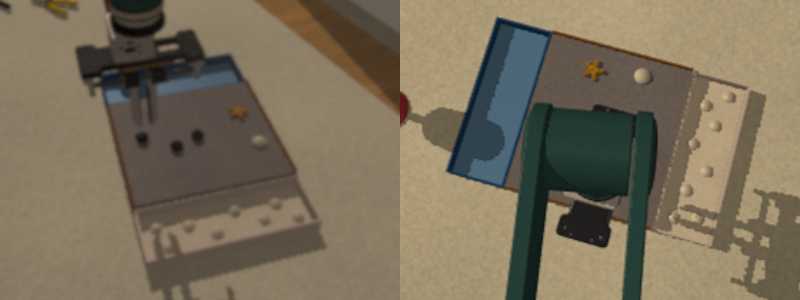

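The side crop shows the fingers hanging by stone 2 with jaw nearly shut and everything undisturbed. The top view is blocked by the arm. Descend.

Call:
carry_out:
  commands:
    - [0, -0.001, 0.03, 0.003, 0, 0]
    - [0, -0.001, 0.055, 0.003, 0, 0]
    - [0, -0.001, 0.07, 0.003, 0, 0]
    - [0, -0.001, 0.078, 0.003, 0, 0]
    - [0, -0.001, 0.08, 0.003, 0, 0]

```text
time: 2.25
tool_pos: [0.5058, 0.0234, 0.035]
ee_rot: [-3.137, 0.0, 1.312]
wrist_force: [0.2, -0.0, 0.2]
width: 0.0139
finger_force: 0.0
```

```bash
python3 -c "
from h import *
go(-.095,.15,.034)
s=snapshot('side'); cv2.imwrite('pics/s2.png',cv2.resize(s['img'][150:290,190:370],(720,560),interpolation=cv2.INTER_CUBIC)[:,:,::-1])"
```

```text
t 2.25 board -0.0975 -0.0277 [0.5058 0.0234 0.035 ] w 0.01393780990731486 F [ 0.16412813 -0.03225365  0.23766712] j [-0.07  0.09  1.71  0.    1.34  0.19]
shift [0.1777 0.0035 0.001 ] turn [-0.0046  0.      0.0057]
```

View pics/s2.png

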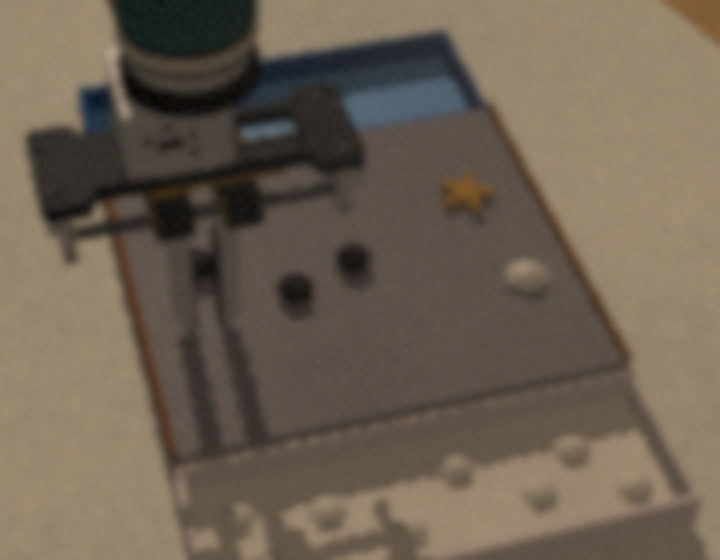

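The crop shows stone 2 at (205,265), ahead of and centred between the fingertips. Push it.

Call:
carry_out:
  commands:
    - [0.01, 0.003, 0, -0.004, 0, 0.005]
    - [0.024, 0.003, 0, -0.004, 0, 0.005]
    - [0.038, 0.003, 0, -0.004, 0, 0.005]
    - [0.052, 0.003, 0, -0.004, 0, 0.005]
    - [0.066, 0.003, 0, -0.004, 0, 0.005]

```text
time: 2.8
tool_pos: [0.5269, 0.0875, 0.0359]
ee_rot: [3.14, -0.0, 1.307]
wrist_force: [0.3, -0.9, 1.0]
width: 0.0136
finger_force: 0.2
```

Call:
carry_out:
  commands:
    - [0.014, 0, 0, 0, 0, 0]
    - [0.028, 0, 0, 0, 0, 0]
    - [0.042, 0, 0, 0, 0, 0]
    - [0.056, 0, 0, 0, 0, 0]
    - [0.066, 0, 0, 0, 0, 0]

```text
time: 3.3
tool_pos: [0.544, 0.1509, 0.0355]
ee_rot: [3.141, -0.0, 1.306]
wrist_force: [0.3, -0.1, 0.2]
width: 0.0142
finger_force: 0.2
```

```bash
python3 -c "
from h import *
go(-.095,.15,.034)"
```

```text
t 3.3 board -0.094 0.1053 [0.544  0.1509 0.0355] w 0.014152883495968535 F [ 0.31519453 -0.06472682  0.16834564] j [ 0.17  0.21  1.57 -0.    1.35  0.43]
shift [ 0.0447 -0.001   0.0015] turn [ 0.0009 -0.0002  0.0004]
```

Call:
carry_out:
  commands:
    - [0.012, -0.001, 0.001, 0, 0, 0]
    - [0.024, -0.001, 0.001, 0, 0, 0]
    - [0.036, -0.001, 0.001, 0, 0, 0]
    - [0.045, -0.001, 0.001, 0, 0, 0]
    - [0.045, -0.001, -0.03, 0, 0, 0]

```text
time: 3.8
tool_pos: [0.5511, 0.1937, 0.0607]
ee_rot: [-3.133, 0.005, 1.307]
wrist_force: [0.8, -0.6, -0.8]
width: 0.0143
finger_force: 0.0
```

Call:
carry_out:
  commands:
    - [-0.02, 0, -0.02, 0, 0, 0]
    - [-0.06, 0.01, -0.03, 0, 0, 0]
    - [-0.105, 0.025, -0.03, 0, 0, 0]
    - [-0.15, 0.04, -0.03, 0, 0, 0]
    - [-0.19, 0.054, -0.03, 0, 0, 0]

```text
time: 4.3
tool_pos: [0.5569, -0.006, 0.0961]
ee_rot: [3.14, 0.0, 1.306]
wrist_force: [0.7, 0.4, -0.4]
width: 0.0146
finger_force: 0.0
```

```bash
python3 -c "
from h import *
go(-.041,-.065,.034)
s=snapshot('side'); cv2.imwrite('pics/s3.png',cv2.resize(s['img'][150:290,190:370],(720,560),interpolation=cv2.INTER_CUBIC)[:,:,::-1])"
```

```text
t 4.3 board -0.0404 -0.0428 [ 0.5569 -0.006   0.0961] w 0.01458057505144713 F [ 0.6703071   0.35192869 -0.42288696] j [-0.11  0.15  1.52 -0.    1.47  0.15]
shift [-0.0222 -0.0007  0.0621] turn [ 0.0019  0.0001 -0.0004]
```

View pics/s3.png

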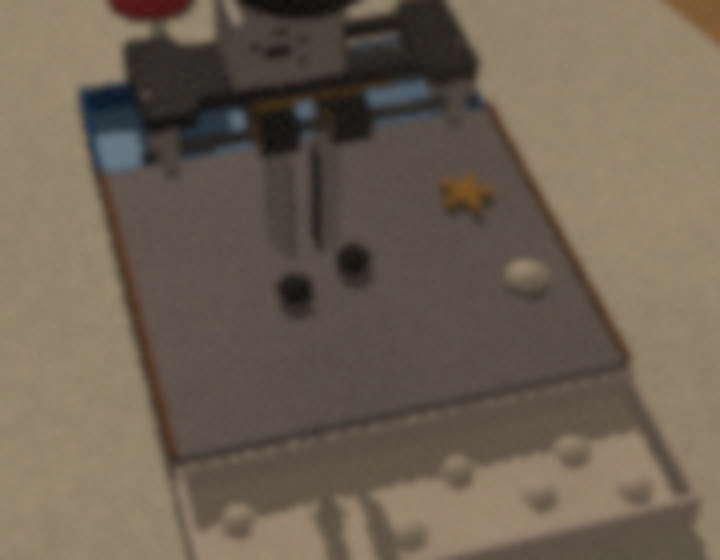

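Stone 2 is off the board. Stones 1 (295,290) and 0 (353,260), the star and the shell are unmoved. Next is stone 1.

Call:
carry_out:
  commands:
    - [-0.023, -0.001, 0, 0.001, 0, 0]
    - [-0.023, -0.001, 0.025, 0.001, 0, 0]
    - [-0.023, -0.001, 0.045, 0.001, 0, 0]
    - [-0.023, -0.001, 0.056, 0.001, 0, 0]
    - [-0.023, -0.001, 0.06, 0.001, 0, 0]

```text
time: 4.85
tool_pos: [0.549, -0.0258, 0.0341]
ee_rot: [-3.139, 0.0, 1.306]
wrist_force: [0.2, 0.5, -0.4]
width: 0.0144
finger_force: 0.0
```

```bash
python3 -c "
from h import *
go(-.041,.15,.034)"
```

```text
t 4.85 board -0.0429 -0.0639 [ 0.549  -0.0258  0.0341] w 0.014412580710751221 F [ 0.19137607  0.50949555 -0.39385236] j [-0.15  0.19  1.61  0.    1.35  0.11]
shift [2.139e-01 1.800e-03 1.000e-04] turn [-0.0027  0.0002 -0.0001]
```

Call:
carry_out:
  commands:
    - [0.014, 0.002, 0, -0.002, 0, 0]
    - [0.028, 0.002, 0, -0.002, 0, 0]
    - [0.042, 0.002, 0, -0.002, 0, 0]
    - [0.056, 0.002, 0, -0.002, 0, 0]
    - [0.07, 0.002, 0, -0.002, 0, 0]

```text
time: 5.35
tool_pos: [0.5708, 0.0426, 0.0363]
ee_rot: [3.138, -0.0, 1.307]
wrist_force: [0.4, 0.6, 0.5]
width: 0.0142
finger_force: 0.1
```

Call:
carry_out:
  commands:
    - [0.014, 0, 0, 0, 0, 0]
    - [0.028, 0, 0, 0, 0, 0]
    - [0.042, 0, 0, 0, 0, 0]
    - [0.056, 0, 0, 0, 0, 0]
    - [0.07, 0, 0, 0, 0, 0]

```text
time: 5.85
tool_pos: [0.5887, 0.1095, 0.0356]
ee_rot: [3.14, -0.0, 1.306]
wrist_force: [1.6, -0.5, -0.1]
width: 0.014
finger_force: 0.1
```

```bash
python3 -c "
from h import *
go(-.041,.15,.034)"
```

```text
t 5.85 board -0.0399 0.0771 [0.5887 0.1095 0.0356] w 0.014042407700405256 F [ 1.56388501 -0.52408275 -0.14487482] j [ 0.09  0.28  1.49 -0.    1.37  0.35]
shift [ 0.0729 -0.0011  0.0016] turn [ 0.0019 -0.0001 -0.0002]
```

Call:
carry_out:
  commands:
    - [0.014, -0.001, 0.001, 0.001, 0, 0]
    - [0.028, -0.001, 0.001, 0.001, 0, 0]
    - [0.042, -0.001, 0.001, 0.001, 0, 0]
    - [0.056, -0.001, 0.001, 0.001, 0, 0]
    - [0.073, -0.001, 0.001, 0.001, 0, 0]

```text
time: 6.35
tool_pos: [0.6069, 0.1801, 0.0346]
ee_rot: [3.141, -0.0, 1.305]
wrist_force: [0.0, -0.2, 0.1]
width: 0.0141
finger_force: 0.0
```

Call:
carry_out:
  commands:
    - [0, 0, -0.03, 0, 0, 0]
    - [-0.03, 0, -0.06, 0, 0, 0]
    - [-0.08, 0.012, -0.065, 0, 0, 0]
    - [-0.13, 0.026, -0.065, 0, 0, 0]
    - [-0.175, 0.042, -0.065, 0, 0, 0]

```text
time: 6.85
tool_pos: [0.6016, -0.0001, 0.1007]
ee_rot: [3.139, -0.001, 1.307]
wrist_force: [0.6, 0.0, 0.2]
width: 0.0143
finger_force: 0.0
```

```bash
python3 -c "
from h import *
go(.001,-.048,.034)
s=snapshot('side'); cv2.imwrite('pics/s4.png',cv2.resize(s['img'][150:290,190:370],(720,560),interpolation=cv2.INTER_CUBIC)[:,:,::-1])"
```

```text
t 6.85 board 0.0012 -0.0253 [ 6.016e-01 -1.000e-04  1.007e-01] w 0.014255498731752162 F [0.60545473 0.01015888 0.19922436] j [-0.09  0.24  1.4   0.    1.49  0.17]
shift [-0.0227 -0.0004  0.0667] turn [ 0.0028 -0.0005  0.0011]
```

View pics/s4.png

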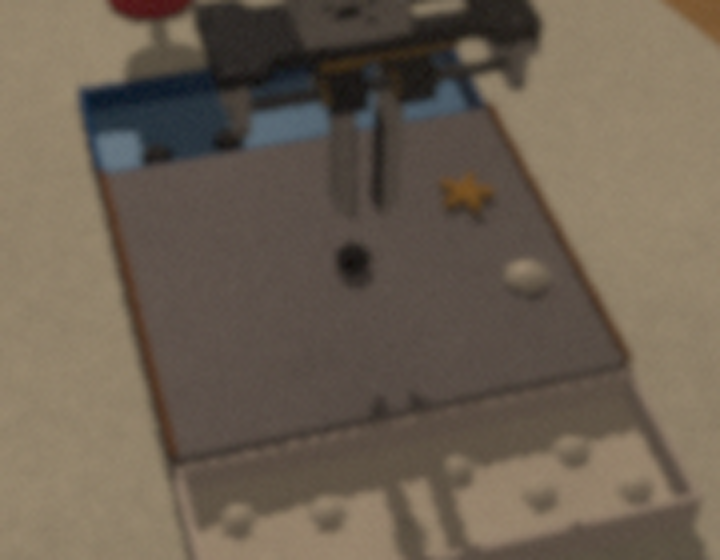

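Two stones now show in the blue tray at (155,153) and (230,140), and stone 0 waits at (353,262). Next is stone 0.

Call:
carry_out:
  commands:
    - [-0.023, -0.001, 0, 0.001, 0, 0.001]
    - [-0.023, -0.001, 0.025, 0.001, 0, 0.001]
    - [-0.023, -0.001, 0.05, 0.001, 0, 0.001]
    - [-0.023, -0.001, 0.062, 0.001, 0, 0.001]
    - [-0.023, -0.001, 0.066, 0.001, 0, 0.001]

```text
time: 7.4
tool_pos: [0.5932, -0.0206, 0.0317]
ee_rot: [-3.138, 0.0, 1.305]
wrist_force: [-0.5, 0.4, -0.5]
width: 0.0141
finger_force: 0.0
```

```bash
python3 -c "
from h import *
go(.001,.15,.034)"
```

```text
t 7.4 board -0.0015 -0.0474 [ 0.5932 -0.0206  0.0317] w 0.014141029449484737 F [-0.51561779  0.39581998 -0.52198493] j [-0.13  0.28  1.5   0.    1.37  0.14]
shift [ 0.1974  0.0023 -0.0023] turn [-0.0035  0.0003 -0.0008]
```

Call:
carry_out:
  commands:
    - [0.01, 0.002, -0.002, -0.003, 0, 0]
    - [0.024, 0.002, -0.002, -0.003, 0, 0]
    - [0.038, 0.002, -0.002, -0.003, 0, 0]
    - [0.052, 0.002, -0.002, -0.003, 0, 0]
    - [0.066, 0.002, -0.002, -0.003, 0, 0]

```text
time: 7.9
tool_pos: [0.6142, 0.0435, 0.0364]
ee_rot: [3.137, -0.0, 1.306]
wrist_force: [0.2, 0.2, 0.2]
width: 0.014
finger_force: 0.1
```

Call:
carry_out:
  commands:
    - [0.014, 0, 0, 0, 0, 0]
    - [0.028, 0, 0, 0, 0, 0]
    - [0.042, 0, 0, 0, 0, 0]
    - [0.056, 0, 0, 0, 0, 0]
    - [0.07, 0, 0, 0, 0, 0]

```text
time: 8.4
tool_pos: [0.6322, 0.1104, 0.0356]
ee_rot: [3.139, -0.0, 1.305]
wrist_force: [-0.1, 0.1, 1.0]
width: 0.0142
finger_force: 0.1
```

```bash
python3 -c "
from h import *
go(.001,.15,.034)"
```

```text
t 8.4 board 0.0018 0.0893 [0.6322 0.1104 0.0356] w 0.014192725336591425 F [-0.09313636  0.05088073  0.99619932] j [ 0.09  0.37  1.37 -0.    1.4   0.35]
shift [ 0.0607 -0.0008  0.0016] turn [ 0.0029 -0.     -0.0012]
```

Call:
carry_out:
  commands:
    - [0.014, -0.001, 0.001, 0.002, 0, 0]
    - [0.028, -0.001, 0.001, 0.002, 0, 0]
    - [0.042, -0.001, 0.001, 0.002, 0, 0]
    - [0.055, -0.001, 0.001, 0.002, 0, 0]
    - [0.061, -0.001, 0.001, 0.002, 0, 0]

```text
time: 8.9
tool_pos: [0.6473, 0.17, 0.0346]
ee_rot: [3.141, -0.0, 1.306]
wrist_force: [0.0, 0.3, -0.3]
width: 0.0141
finger_force: 0.0
```

Call:
carry_out:
  commands:
    - [0, 0, -0.03, 0, 0, 0]
    - [-0.03, 0, -0.06, 0, 0, 0]
    - [-0.07, 0, -0.09, 0, 0, 0]
    - [-0.11, -0.03, -0.11, 0, 0, 0]
    - [-0.14, -0.07, -0.13, 0, 0, 0]

```text
time: 9.4
tool_pos: [0.5489, 0.0523, 0.1629]
ee_rot: [3.139, 0.001, 1.303]
wrist_force: [-0.1, -0.3, 0.8]
width: 0.0141
finger_force: 0.0
```

Call:
carry_out:
  commands:
    - [-0.01, -0.045, -0.01, 0, 0, 0]
    - [-0.02, -0.09, -0.02, 0, 0, 0]
    - [-0.02, -0.135, -0.02, 0, 0, 0]
    - [-0.02, -0.16, -0.02, 0, 0, 0]
    - [-0.02, -0.16, -0.02, 0, 0, 0]

```text
time: 9.9
tool_pos: [0.3874, 0.0778, 0.1825]
ee_rot: [3.139, -0.001, 1.306]
wrist_force: [0.2, -0.1, 0.2]
width: 0.014
finger_force: 0.0
```

```bash
python3 - <<'E'
from h import *
go(0,0,.2)
s=snapshot('side'); t=snapshot('top')
cv2.imwrite('pics/m5.png',np.hstack([cv2.resize(s['img'][90:300,180:390],(400,400)),cv2.resize(t['img'][100:310,80:290],(400,400))])[:,:,::-1])
E
```

```text
t 9.9 board -0.2259 -0.0063 [0.3874 0.0778 0.1825] w 0.013996535288055395 F [ 0.20938675 -0.09321706  0.16232564] j [ 0.05 -0.26  1.74 -0.    1.66  0.32]
shift [ 0.0063  0.226  -0.0169] turn [ 0.0028 -0.0008 -0.0001]
```

View pics/m5.png

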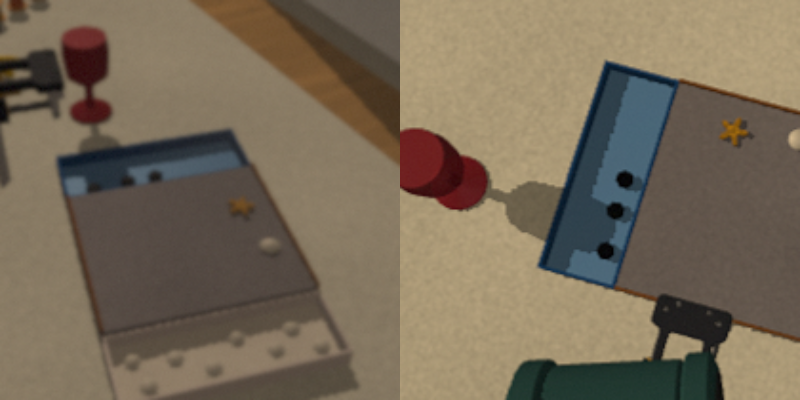

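All three stones lie in the blue tray (right crop at (625,180), (615,211), (605,251)), and the star, shell and goblet are in place. Handing in.

```bash
python3 -c "
from bench import *
print(close_job())"
```

```text
the job is handed in; nothing more can be done
None
```

All three black stones were swept into the blue tray; the shell, star and goblet look undisturbed in the final pictures, and the job was handed in at about 10 s of the 51 s limit.

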